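# Unclip the transport case and put its block in the heater

## Robot

A 6-joint arm with a two-finger parallel gripper is mounted at the origin on the work surface. World frame = base frame: x ahead of the robot, y to its left, z up, the work surface at z = 0. Lengths are in mm, angles in rad, forces in N, time in s.
With the tool pointing down it reaches from about 250 to 775 mm from the base axis. Payload 4 kg.
Tool frame: the origin (TCP) lies midway between the tips of the shut fingers; the grasp point (between the pads) lies env.pinch_z behind it (env.pinch_z is the distance from the TCP to the grasp point, in mm); z points along the fingers, y is the line along which they close (so a half turn about z gives the same grasp; the last joint's range is limited). The gripper opens to 94 mm and grips with 3 to 60 N. Pads are 16 mm wide; open, the fingers measure 119 mm over their backs; the gripper's body (75 mm by 177 mm) begins 78 mm behind the grasp point.
Start: joints at [-1.29, 0.087, 1.371, -0, 1.684, -0.103], TCP at [205.945, -510.007, 205.506] pointing down, gripper open.
Joint ranges: [-3.1, 3.1], [-0.76, 2.03], [0.27, 2.55], [-1.08, 4.22], [0.17, 2.65], [-2.57, 2.57]. Speed limits (rad/s): [2.79, 2.79, 3.14, 3.14, 3.14, 3.14].

## Interface

Orientations are given as a unit quaternion [x, y, z, w].
In Python, from bench import env, read_camera gives the robot as it stands. The module is installed in compiled form; this text tells all that it offers.
- The arm moves only by the tool servo_tool, never from a script. Its argument "series" is a list of rows, each an object with "offset": the shift along the tool's x, y, z in cm, a list of three; "delta_rot": the turn, a rotation vector about the tool's x, y, z in rad, a list of three. In form: [{"offset": [tx, ty, tz], "delta_rot": [rx, ry, rz]}, ...]. A call has 1 to 20 rows; each row shifts and turns the commanded pose from where the row before left it, along the tool's axes as they then stand; what a row does not reach is not made up. A row lasts 1/10 s, in which the tool goes at most 50 mm and 8.59 degrees, less where a joint would pass 70% of its speed; a pose out of reach is approached as far as the arm can. A call is refused whole if a number of a shift passes 5 or a number of a turn 0.15, either way. A call with a gripper value outside its range is refused whole. "hand" is the opening, from 0 (shut) to 1 (fully open), set as the call begins (left out, the last holds). The fingers move at their own pace and stop on an object; "grip_force" is the grip in N (left out, the last holds). Time passes only in rows, so rows that do not move let the fingers close. It gives the time, the measured TCP pose, the force, the opening and the grip force at its end, in the units of the state.
- env.observe(): the state, without advancing time (a new reading comes with each control period).
- read_camera(name): name is "scene" or "side" or "wrist"; returns a dict with "image" (420x560x3 uint8, red, green, blue), "vfov" (degrees; the focal length in pixels is half the picture's height over the tangent of half this angle, whatever the lens; pixels are square), "cx", "cy" (the principal point, pixels), "distortion" ([k1, k2, p1, p2, k3] as OpenCV has them; the pictures are not rectified), "origin" and "attitude" of the camera in the world. Camera axes: x right, y down, z forward; pixel columns grow to the right and rows downward; lengths in mm; the calibration is good to about 2 mm. A picture is of the moment at which its call begins. There is no depth.
- env.hand_in(): hands the job in; it is judged then, once.
The state is a dict: "time_s": time; "joints": joint angles; "joint_vel": joint speeds; "tau": joint torques, N m; "position": TCP position; "tool_rot": TCP orientation; "ft_force": force on the tool from outside, world axes, zero at the start; "torque": the same for the moment, N m; "opening": finger opening in mm; "gripper_force": force on a finger pad.
Only numpy, scipy, OpenCV 4.12 (cv2) and the standard library are available. Lean on these libraries where they do the work, as an engineer would, in place of code of your own. Each camera call takes 0.05 s, during which the arm holds its last target. There are 200 camera calls.

## Task

Flip the two sprung clips off the opposite edges of the grey case's lid so that both stay open, and only then lift the lid off and lay it flat on the bench, handle up. Take out the aluminium block and lower it gently, fully down between the two tall plates on top of the dry-block heater; fingers fit there only at the block's narrow ends, so put it down on the way and take it again by those. Leave the other things on the bench where they are.

Things in the scene. Friction and masses are not known exactly. Their poses are not given: they have to be found in the camera images.
- case: Grey plastic case, fixed: open-topped box 132 (x) x 102 (y) x 75 high, walls and floor 6 thick. Origin: centre of underside, z up; x runs from near clip to far clip, roughly away from the robot (within 0.3 rad). Inside, two black cheeks 58 high, 66 apart, stand along the y walls; the block stands between them on the floor, with about 38 free for fingers on its +x and -x sides, down to the floor.
- clip_near (a joint): Angle (rad) of the steel bale clip on the case's -x end, nearer the robot: 0 shut, hook over the lid's edge; grows as it swings outward and down; 1.8 fully open (stop). An over-centre spring snaps it shut below 0.6, open above 0.6. Pushing its tab outward takes about 5 N at first, then less; pushing 48 mm outward from shut, just above the hook, takes it over centre.
- clip_near_tab (a point): Point in the near clip's thumb tab, mid-width, mid-thickness, 65 above the hinge line. The clip is a strap 36 wide (along case y), 4 thick, 75 long from the hinge, which lies 76 out from the case's centre, 40 above its underside, along case y. Shut: hook 20 long points inward, 84.5 to 88.5 above the case's underside; above it the free tab, up to 115. Open: strap points outward, slightly down.
- clip_far (a joint): The same for the clip on the case's +x end, farther from the robot, a mirror image: 0 shut, grows outward and down, 1.8 fully open, centre 0.6 rad.
- clip_far_tab (a point): Point in the thumb tab of the far clip, as for the near one.
- lid: Loose grey lid, about 200 g: plate 140 (x) x 112 (y) x 8 with a locating step 110 x 80 x 5 below; on top a black bar handle 40 long (x), 14 wide (y), 28 high. Origin: centre of the step's underside, z up; plate from 5 to 13, handle from 13 to 41 above it. On the case: origin 70 above the case's underside, axes as the case's. Flat on the bench: origin at bench height.
- block: Loose aluminium tube block, about 400 g, 44 (x) x 60 (y) x 60 high, six dark discs on top. Origin: centre of its underside, z up. It starts on the case's floor (6 above the bench) under the lid, its x along the case's x: there only its wide faces (44 apart) can be gripped. Stands well on the bench.
- heater: White dry-block heater, fixed, 150 (x) x 140 (y) x 70 high, panel with knob facing the robot (yaw within 0.3 rad). Origin: centre of underside. On its flat top stand two dark plates, 10 thick, 56 long (y), 62 high, 52 apart in x: the block goes between them, its x along the heater's x (either way), its narrow ends (60 apart) open to fingers. Two low stops, 5 high, 68 apart, bound the seat in y.
- heater_seat (a point): Centre of the seat on the heater's top, 70 above the bench: the block's origin belongs here, within the play between plates and stops (4 on every side). The bench in the middle, between case and heater, is free: at least 120 wide, from about 430 to 730 ahead of the robot.
- reagent_bottle: Bystander: bottle 56 across, 100 high, with a blue cap, front left. Origin: centre of its underside.
- jar: Bystander: small jar 56 across, 65 high, at the back in the middle. Origin: centre of its underside.
- beaker: Bystander: open glass beaker 68 across, 80 high, far left. Origin: centre of its underside.
- marker: Bystander: marker pen 120 long, 15 thick, lying across, right in front of the robot. Origin: middle of its underside.
- tip_box: Bystander: yellow box with a clear cover, 122 x 82 x 68 high, far right. Origin: centre of its underside.
- tube_rack: Bystander: white rack of blue-capped tubes, 70 x 160 x 94 high, far right. Origin: centre of its underside.
Mind the look-alikes: they are no part of the job. What is shaped like the case but purple is not meant.

How it is judged:
By the outcome, as a careful person would: the job done as asked, in the order asked, and still so for the second after the job is handed in, with the robot touching nothing.
It also fails if it takes over 72 s, if anything falls off the work surface, if the arm or the gripper's body presses on something with over 40 N, if the wrist force passes 120 N, or if a joint passes its speed limit or range.

## Working session

There is one attempt and no reset: what is moved stays moved. The work goes in short steps, Python scripts to look and compute and a tool call to move; the robot and the scene stay as the last step left them, time stands still between calls to the robot, and variables do not carry over. Pictures are saved under pics/ and viewed, at most 10 in all, crops included, and the job is handed in when it is done.

Besides the shell and the picture viewer there is one more tool, called after "Call:" as a command line: name --argument value ..., lists and objects as JSON in quotes. servo_tool: Moves the arm, as the interface text tells. Its arguments: {"type":"object","properties":{"series":{"type":"array"},"hand":{"type":"number"},"grip_force":{"type":"number"}},"required":["series"]}

```bash
ls; mkdir -p pics; cat > h.py <<'E'
import numpy as np, cv2, json
from scipy.spatial.transform import Rotation as R
from bench import env, read_camera
def K(c):
    f=c["image"].shape[0]/2/np.tan(np.radians(c["vfov"])/2)
    return np.array([[f,0,c["cx"]],[0,f,c["cy"]],[0,0,1.]])
def att(c):
    a=np.array(c["attitude"],float)
    return R.from_quat(a).as_matrix() if a.size==4 else a.reshape(3,3)
def ray(c,px):
    u=cv2.undistortPoints(np.array(px,float).reshape(-1,1,2),K(c),np.array(c["distortion"],float)).reshape(-1,2)
    d=np.c_[u,np.ones(len(u))]@att(c).T
    return np.array(c["origin"],float),d/np.linalg.norm(d,axis=1,keepdims=True)
def at_z(c,px,z):
    o,d=ray(c,px); return o+d*((z-o[2])/d[:,2])[:,None]
def proj(c,P):
    A=att(c); rv=cv2.Rodrigues(A.T)[0]; t=-A.T@np.array(c["origin"],float)
    return cv2.projectPoints(np.array(P,float).reshape(-1,1,3),rv,t,K(c),np.array(c["distortion"],float))[0].reshape(-1,2)
def tri(obs):
    M=np.zeros((3,3));b=np.zeros(3)
    for c,px in obs:
        o,d=ray(c,[px]);d=d[0];Q=np.eye(3)-np.outer(d,d);M+=Q;b+=Q@o
    return np.linalg.solve(M,b)
def snap(name,fn):
    import pickle
    c=read_camera(name);cv2.imwrite(f"pics/{fn}.png",c["image"][:,:,::-1]);pickle.dump(c,open(f"pics/{fn}.pkl","wb"));return c
def load(fn):
    import pickle;return pickle.load(open(f"pics/{fn}.pkl","rb"))
E
python3 - <<'E'
from h import *
for n in("scene","side"):
    c=snap(n,n+"0");print(n,c["origin"],c["attitude"],c["vfov"],c["cx"],c["cy"],c["distortion"])
print(env.observe(),env.pinch_z)
E
```

```text
pics
scene [1665.48019372  285.48601323  938.25646976] [ 0.55904846  0.69465129 -0.34750418 -0.29011249] 47.99466033372951 283.771088332627 220.45321582886803 [-0.05581095  0.          0.          0.          0.        ]
side [ 292.37253376 -807.66919039 1164.16674375] [ 0.93063378 -0.126866    0.04488657 -0.34031014] 47.011381852948276 276.4064543616367 208.345019894505 [-0.02138137  0.          0.          0.          0.        ]
{'time_s': 0.1, 'joints': array([-1.29010612e+00,  8.78815049e-02,  1.37207361e+00,  2.64375479e-05,
        1.68361211e+00, -1.03115355e-01]), 'joint_vel': array([ 0.00134906,  0.00044062, -0.0029262 ,  0.00296467, -0.00106156,
        0.00222469]), 'tau': array([ 1.19427310e-03, -3.41248941e+01, -3.03302228e+01,  7.19597214e-02,
        3.03788879e-02, -1.02009324e-04]), 'position': array([ 205.80884341, -509.51465223,  204.43597602]), 'tool_rot': array([ 9.81642341e-01,  1.90728446e-01, -7.44590365e-05, -9.84562338e-04]), 'ft_force': array([ 0.08653337,  0.33671247, -0.64768581]), 'torque': array([ 0.03924482, -0.0173934 ,  0.0005495 ]), 'gripper_force': 0.0, 'opening': 94.04401530866973} 18.8
```

View pics/scene0.png

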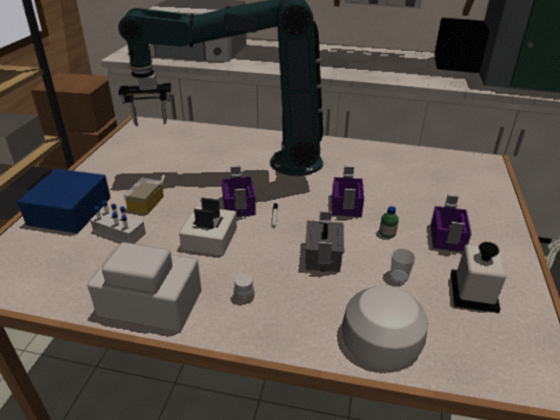

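View pics/side0.png

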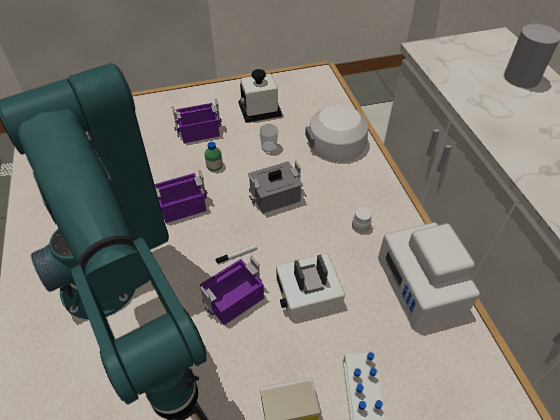

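The scene view shows the grey lidded case at (324,245) and the heater at (209,228). In the side view they are at (276,186) and (310,285). Candidates for the case: grey (324,245), and purple ones at (238,195), (348,197) and (450,227). The description says grey, so I choose (324,245). I'll check it in one close crop composite.

```bash
python3 - <<'E'
from h import *
s=load("scene0")["image"];d=load("side0")["image"]
def cr(im,x,y,w=100,h=75):return cv2.resize(im[y:y+h,x:x+w],(400,300),interpolation=cv2.INTER_CUBIC)
o=np.vstack([np.hstack([cr(s,275,205),cr(d,226,148)]),np.hstack([cr(s,160,185),cr(d,260,247)])])
cv2.imwrite("pics/comp0.png",o[:,:,::-1])
E
```

```text
(no output)
```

View pics/comp0.png

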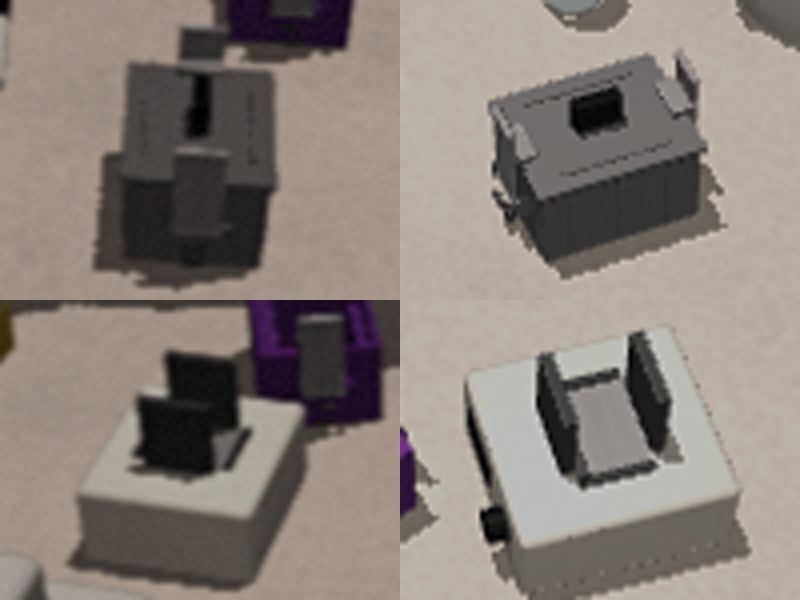

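The composite confirms the grey lidded case with its handle and two shut clips, and the heater with two plates and stops. Next I'll locate both from corner pixels in the two views.

```bash
python3 - <<'E'
from h import *
from scipy.optimize import least_squares
s=load("scene0");d=load("side0")
def px(L,x,y):return [((u+.5)/4-.5+x,(v+.5)/4-.5+y) for u,v in L]
def fit(name,Z,hx,hy,S,D):  # dict corner->(sx,sy)
    C=[(-1,-1),(1,-1),(1,1),(-1,1)]
    for a,b in zip(S,D):
        if a and b: print(name,"tri",tri([(s,a),(d,b)]).round(1))
    def mod(p):
        r=R.from_euler('z',p[2]).as_matrix()
        return np.array([[p[0],p[1],p[3]]+r@[cx*hx,cy*hy,0] for cx,cy in C])
    def res(p):
        P=mod(p);e=[]
        for c,L in((s,S),(d,D)):
            q=proj(c,P)
            e+=[q[i]-L[i] for i in range(4) if L[i]]
        return np.ravel(e)
    r=least_squares(res,[500,0,0,Z],loss='soft_l1')
    print(name,r.x.round(3),abs(res(r.x)).reshape(-1,2).round(1).tolist())
S=px([(130,65),(122,178),(275,188),(272,75)],275,205)
D=px([(130,195),(305,150),(255,55),(90,100)],226,148)
fit("lid",83,70,56,S,D)
S=[None]+px([(80,193),(250,215),(302,105)],160,185)
D=px([(122,245),(338,193),(265,28),(70,73)],260,247)
fit("heater",70,75,70,S,D)
print(read_camera("wrist")["origin"],read_camera("wrist")["attitude"])
E
```

```text
lid tri [494.8 128.7  80.4]
lid tri [633.9 143.3  78.9]
lid tri [625.2 251.   82. ]
lid tri [487.5 235.7  81.4]
lid [5.60564e+02 1.89952e+02 9.70000e-02 8.04790e+01] [[0.8, 0.8], [0.7, 0.3], [0.5, 0.4], [1.6, 0.5], [1.7, 1.4], [1.0, 0.3], [0.3, 0.1], [0.4, 0.2]]
heater tri [ 627.3 -242.5   64.8]
heater tri [ 624.5 -108.4   65.8]
heater tri [ 484.4 -110.1   69.6]
heater [ 553.92  -175.83    -6.275   66.883] [[1.2, 0.2], [0.7, 0.6], [1.7, 0.3], [0.4, 1.7], [1.2, 0.2], [1.1, 1.3], [2.4, 0.0]]
[ 277.40702123 -481.27537416  383.71751798] [ 0.82172853 -0.5539016  -0.07577105  0.11051695]
```

```bash
cat >> h.py <<'E'
def plan(tgt,yaw=None,ref=None,mm=40):
    """total shift (cm, tool axes after turning) and turn to reach target pose pointing down"""
    o=env.observe(); Rm=R.from_quat(o["tool_rot"]); p=np.array(o["position"])
    yc=np.arctan2(*Rm.as_matrix()[[1,0],0])
    Rt=R.from_euler('z',yc if yaw is None else yaw)*R.from_rotvec([np.pi,0,0])
    dr=(Rm.inv()*Rt).as_rotvec()
    off=Rt.inv().apply(np.array(tgt,float)-p)/10
    print("pos",p.round(1),"yaw",yc.round(3),"F",np.round(o["ft_force"],1),"open",round(o["opening"],1),"t",round(o["time_s"],2))
    n=int(max(np.ceil(np.linalg.norm(off)*10/mm),1))
    print(" turn",dr.round(3)," shift cm",off.round(2)," n",n," per row",(off/n).round(3))
E
python3 - <<'E'
from h import *
plan([480,175,250],0.097)
s=load("scene0");d=load("side0")
print("marker",at_z(s,[(276,207),(274,222)],8).round(),at_z(d,[(219,260),(256,248)],8).round())
print("jar",at_z(s,[(244,279)],65).round(),at_z(d,[(363,213)],65).round())
print("purple",at_z(s,[(238,190)],60).round(),at_z(d,[(233,285)],60).round())
E
```

```text
pos [ 205.9 -509.7  204.8] yaw 0.384 F [-0.6  1.  -0.2] open 94.4 t 0.2
 turn [-0.001  0.     0.287]  shift cm [ 33.92 -65.49  -4.52]  n 19  per row [ 1.785 -3.447 -0.238]
marker [[346.  -7.   8.]
 [434.   6.   8.]] [[339. -10.   8.]
 [451.   3.   8.]]
jar [[778.   2.  65.]] [[778.   1.  65.]]
purple [[ 349. -141.   60.]] [[ 357. -134.   60.]]
```

Call:
servo_tool --series '[{"offset": [0, 0, 0], "delta_rot": [0, 0, 0.1435]}, {"offset": [0, 0, 0], "delta_rot": [0, 0, 0.1435]}, {"offset": [1.885, -3.64, -0.25], "delta_rot": [0, 0, 0]}, {"offset": [1.885, -3.64, -0.25], "delta_rot": [0, 0, 0]}, {"offset": [1.885, -3.64, -0.25], "delta_rot": [0, 0, 0]}, {"offset": [1.885, -3.64, -0.25], "delta_rot": [0, 0, 0]}, {"offset": [1.885, -3.64, -0.25], "delta_rot": [0, 0, 0]}, {"offset": [1.885, -3.64, -0.25], "delta_rot": [0, 0, 0]}, {"offset": [1.885, -3.64, -0.25], "delta_rot": [0, 0, 0]}, {"offset": [1.885, -3.64, -0.25], "delta_rot": [0, 0, 0]}, {"offset": [1.885, -3.64, -0.25], "delta_rot": [0, 0, 0]}, {"offset": [1.885, -3.64, -0.25], "delta_rot": [0, 0, 0]}, {"offset": [1.885, -3.64, -0.25], "delta_rot": [0, 0, 0]}, {"offset": [1.885, -3.64, -0.25], "delta_rot": [0, 0, 0]}, {"offset": [1.885, -3.64, -0.25], "delta_rot": [0, 0, 0]}, {"offset": [1.885, -3.64, -0.25], "delta_rot": [0, 0, 0]}, {"offset": [1.885, -3.64, -0.25], "delta_rot": [0, 0, 0]}, {"offset": [1.885, -3.64, -0.25], "delta_rot": [0, 0, 0]}, {"offset": [1.885, -3.64, -0.25], "delta_rot": [0, 0, 0]}, {"offset": [1.885, -3.64, -0.25], "delta_rot": [0, 0, 0]}]' --hand 0 --grip_force 20

```text
time_s: 2.2
position: [480.6, 176.7, 250.4]
tool_rot: [0.999, 0.049, -0.0, 0.0]
ft_force: [-0.1, -0.0, -0.4]
opening: 0.5
gripper_force: 0.0
```

```bash
python3 - <<'E'
from h import *
plan([480,175,250],0.097)
c=snap("wrist","w1");print(c["origin"],att(c)[:,2])
E
```

```text
pos [480.6 176.7 250.4] yaw 0.097 F [-0.1 -0.  -0.4] open 0.5 t 2.2
 turn [0. 0. 0.]  shift cm [-0.07  0.16  0.04]  n 1  per row [-0.072  0.162  0.036]
[557.34109916 183.79299117 429.62150045] [-0.26473633 -0.02557079 -0.96398175]
```

View pics/w1.png

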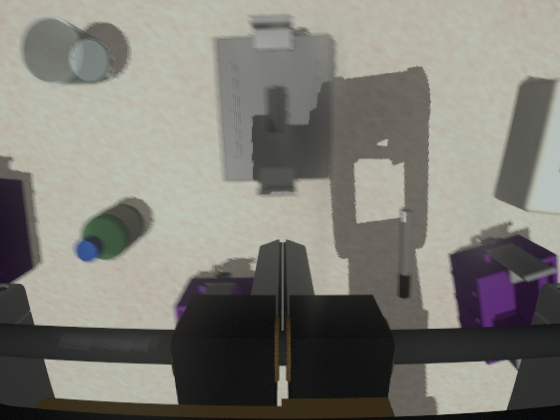

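The wrist view shows the lid with corners about (217,38), (332,36) and (223,181), the far clip at (272,33), the near clip at (277,187) and the handle at (276,107).

```bash
python3 - <<'E'
from h import *
c=load("w1")
print(at_z(c,[(217,38),(332,36),(223,181),(333,180)],83).round(1))
print("tabs",at_z(c,[(250,18),(292,17)],115).round(1), "handle",at_z(c,[(276,88),(278,130)],111).round(1))
for yaw in(.06,.08,.097):
  for ctr in([560.5,190,83],):
    r=R.from_euler('z',yaw).as_matrix()
    print(yaw,proj(c,[np.array(ctr)+r@[a*70,b*56,0] for a,b in((1,1),(1,-1),(-1,1),(-1,-1))]).round(0).tolist())
E
```

```text
[[622.4 252.5  83. ]
 [634.6 144.1  83. ]
 [484.7 238.6  83. ]
 [496.9 125.   83. ]]
tabs [[635.  219.  115. ]
 [639.2 183.5 115. ]] handle [[579.8 191.7 111. ]
 [543.1 186.4 111. ]]
0.06 [[220.0, 33.0], [338.0, 38.0], [220.0, 178.0], [328.0, 182.0]]
0.08 [[218.0, 34.0], [336.0, 36.0], [221.0, 179.0], [329.0, 181.0]]
0.097 [[217.0, 35.0], [335.0, 35.0], [223.0, 180.0], [331.0, 180.0]]
```

Call:
servo_tool --series '[{"offset": [0.88, -0.12, 2], "delta_rot": [0, 0, -0.008]}, {"offset": [0.88, -0.12, 2], "delta_rot": [0, 0, 0]}, {"offset": [0.88, -0.12, 2], "delta_rot": [0, 0, 0]}, {"offset": [0.88, -0.12, 2], "delta_rot": [0, 0, 0]}, {"offset": [0, 0, 2], "delta_rot": [0, 0, 0]}, {"offset": [0, 0, 2], "delta_rot": [0, 0, 0]}, {"offset": [0, 0, 2], "delta_rot": [0, 0, 0]}, {"offset": [0, 0, 1.4], "delta_rot": [0, 0, 0]}, {"offset": [0, 0, 0], "delta_rot": [0, 0, 0]}]'

```text
time_s: 3.15
position: [513.0, 182.7, 93.7]
tool_rot: [0.999, 0.052, -0.003, 0.001]
ft_force: [-0.7, -0.4, -0.2]
opening: 0.1
gripper_force: 0.0
```

Call:
servo_tool --series '[{"offset": [0, -0.2, -0.3], "delta_rot": [0, 0, 0]}, {"offset": [-0.8, 0, 0], "delta_rot": [0, 0, 0]}, {"offset": [-0.8, 0, 0], "delta_rot": [0, 0, 0]}, {"offset": [-0.8, 0, 0], "delta_rot": [0, 0, 0]}, {"offset": [-0.8, 0, 0], "delta_rot": [0, 0, 0]}, {"offset": [-0.8, 0, 0], "delta_rot": [0, 0, 0]}, {"offset": [-0.8, 0, 0], "delta_rot": [0, 0, 0]}, {"offset": [-0.8, 0, 0], "delta_rot": [0, 0, 0]}, {"offset": [-0.8, 0, 0], "delta_rot": [0, 0, 0]}, {"offset": [-0.8, 0, 0], "delta_rot": [0, 0, 0]}, {"offset": [0, 0, 0], "delta_rot": [0, 0, 0]}]'

```text
time_s: 4.25
position: [441.4, 177.6, 99.1]
tool_rot: [0.999, 0.053, -0.001, 0.0]
ft_force: [0.9, 0.2, 0.1]
opening: 0.1
gripper_force: 0.0
```

```bash
python3 - <<'E'
from h import *
plan([480,175,96],0.105)
for n in("side",):
    c=snap(n,"side1")
    cv2.imwrite("pics/s1c.png",cv2.resize(c["image"][120:240,190:350,::-1],(640,480),interpolation=cv2.INTER_CUBIC))
E
```

```text
pos [441.4 177.6  99.1] yaw 0.105 F [0.9 0.2 0.1] open 0.1 t 4.25
 turn [0.    0.002 0.   ]  shift cm [3.81 0.67 0.31]  n 1  per row [3.814 0.668 0.314]
```

View pics/s1c.png

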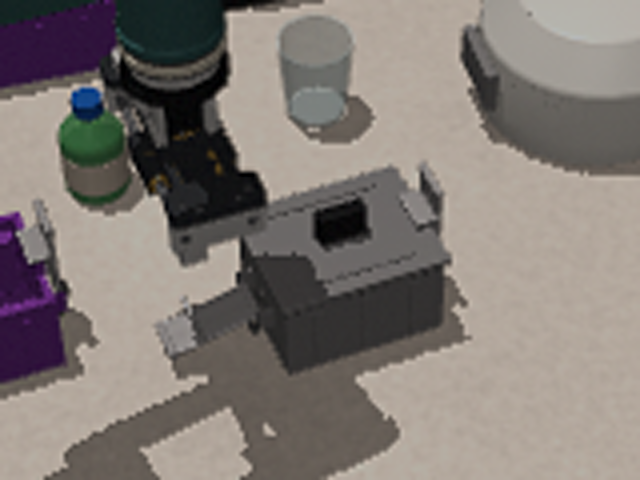

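The crop shows the near clip fully open at (205,315) and the far clip still shut at (425,195). The far one is next.

Call:
servo_tool --series '[{"offset": [0, 0, -2.2], "delta_rot": [0, 0, 0]}, {"offset": [0, 0, -2.2], "delta_rot": [0, 0, 0]}, {"offset": [3.28, 0, 0], "delta_rot": [0, 0, 0]}, {"offset": [3.28, 0, 0], "delta_rot": [0, 0, 0]}, {"offset": [3.28, 0, 0], "delta_rot": [0, 0, 0]}, {"offset": [3.28, 0, 0], "delta_rot": [0, 0, 0]}, {"offset": [3.28, 0, 0], "delta_rot": [0, 0, 0]}, {"offset": [0, 0, 0], "delta_rot": [0, 0, 0]}, {"offset": [0, 0, 2], "delta_rot": [0, 0, 0]}, {"offset": [0, 0, 2], "delta_rot": [0, 0, 0]}, {"offset": [0, 0, 0.6], "delta_rot": [0, 0, 0]}, {"offset": [0, 0, 0], "delta_rot": [0, 0, 0]}]'

```text
time_s: 5.5
position: [604.8, 194.7, 96.0]
tool_rot: [0.999, 0.052, -0.002, 0.0]
ft_force: [-0.1, 0.0, -0.1]
opening: 0.5
gripper_force: 0.0
```

Call:
servo_tool --series '[{"offset": [0.8, 0, 0], "delta_rot": [0, 0, 0]}, {"offset": [0.8, 0, 0], "delta_rot": [0, 0, 0]}, {"offset": [0.8, 0, 0], "delta_rot": [0, 0, 0]}, {"offset": [0.8, 0, 0], "delta_rot": [0, 0, 0]}, {"offset": [0.8, 0, 0], "delta_rot": [0, 0, 0]}, {"offset": [0.8, 0, 0], "delta_rot": [0, 0, 0]}, {"offset": [0.8, 0, 0], "delta_rot": [0, 0, 0]}, {"offset": [0.8, 0, 0], "delta_rot": [0, 0, 0]}, {"offset": [0.8, 0, 0], "delta_rot": [0, 0, 0]}, {"offset": [0, 0, 0], "delta_rot": [0, 0, 0]}]'

```text
time_s: 6.5
position: [679.4, 202.3, 97.6]
tool_rot: [0.999, 0.052, 0.001, 0.0]
ft_force: [-0.1, 0.7, 0.1]
opening: 0.2
gripper_force: 0.0
```

```bash
python3 - <<'E'
from h import *
plan([560.5,190,135],0.105)
c=snap("side","side2");d=snap("scene","scene2")
f=lambda im,x,y:cv2.resize(im[y:y+120,x:x+100,::-1],(400,480),interpolation=cv2.INTER_CUBIC)
cv2.imwrite("pics/s2c.png",np.hstack([f(c["image"],235,130),f(d["image"],275,195)]))
E
```

```text
pos [679.4 202.3  97.6] yaw 0.104 F [-0.1  0.7  0.1] open 0.2 t 6.5
 turn [ 0.    -0.002 -0.001]  shift cm [-11.96  -0.02  -3.74]  n 4  per row [-2.989 -0.005 -0.935]
```

View pics/s2c.png

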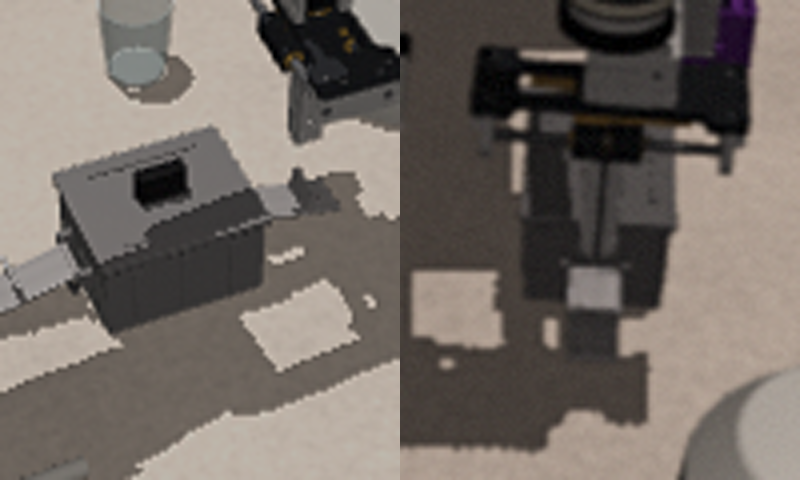

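Both clips are open: near strap at (30,275), far strap at (290,195) in the left half. The handle is at (160,180). I'll take the lid by it.

Call:
servo_tool --series '[{"offset": [0, 0, -2.4], "delta_rot": [0, 0, 0]}, {"offset": [0, 0, -2.4], "delta_rot": [0, 0, 0]}, {"offset": [-3, 0, 0], "delta_rot": [0, 0, 0]}, {"offset": [-3, 0, 0], "delta_rot": [0, 0, 0]}, {"offset": [-3, 0, 0], "delta_rot": [0, 0, 0]}, {"offset": [-2.9, 0, 0], "delta_rot": [0, 0, 0]}, {"offset": [0, 0, 0], "delta_rot": [0, 0, 0]}, {"offset": [0, 0, 2], "delta_rot": [0, 0, 0]}, {"offset": [0, 0, 2], "delta_rot": [0, 0, 0]}, {"offset": [0, 0, 1.6], "delta_rot": [0, 0, 0]}, {"offset": [0, 0, 0], "delta_rot": [0, 0, 0]}]' --hand 0.5

```text
time_s: 7.7
position: [558.2, 189.6, 86.7]
tool_rot: [0.999, 0.052, -0.002, 0.001]
ft_force: [-0.9, -0.3, 0.3]
opening: 47.0
gripper_force: 0.0
```

Call:
servo_tool --series '[{"offset": [0, 0, 0], "delta_rot": [0, 0, 0]}, {"offset": [0, 0, 0], "delta_rot": [0, 0, 0]}, {"offset": [0, 0, 0], "delta_rot": [0, 0, 0]}, {"offset": [0, 0, 0], "delta_rot": [0, 0, 0]}, {"offset": [0, 0, 0], "delta_rot": [0, 0, 0]}, {"offset": [0, 0, 0], "delta_rot": [0, 0, 0]}]' --hand 0 --grip_force 30

```text
time_s: 8.3
position: [560.0, 189.8, 90.3]
tool_rot: [0.999, 0.052, 0.001, 0.0]
ft_force: [0.9, -0.8, 2.3]
opening: 13.5
gripper_force: 30.0
```

Call:
servo_tool --series '[{"offset": [0, 0, -1], "delta_rot": [0, 0, 0]}, {"offset": [0, 0, -2], "delta_rot": [0, 0, 0]}, {"offset": [0, 0, -2.5], "delta_rot": [0, 0, 0]}, {"offset": [0, 0, -2.5], "delta_rot": [0, 0, 0]}, {"offset": [1.01, 3.12, 0], "delta_rot": [0, 0, 0]}, {"offset": [1.01, 3.12, 0], "delta_rot": [0, 0, 0]}, {"offset": [1.01, 3.12, 0], "delta_rot": [0, 0, 0]}, {"offset": [1.01, 3.12, 0], "delta_rot": [0, 0, 0]}, {"offset": [1.01, 3.12, 0], "delta_rot": [0, 0, 0]}, {"offset": [1.01, 3.12, 0], "delta_rot": [0, 0, 0]}, {"offset": [0, 0, 0], "delta_rot": [0, 0, 0]}, {"offset": [0, 0, 2], "delta_rot": [0, 0, 0]}, {"offset": [0, 0, 3], "delta_rot": [0, 0, 0]}, {"offset": [0, 0, 3], "delta_rot": [0, 0, 0]}, {"offset": [0, 0, 2.5], "delta_rot": [0, 0, 0]}, {"offset": [0, 0, 1.5], "delta_rot": [0, 0, 0]}, {"offset": [0, 0, 0], "delta_rot": [0, 0, 0]}]'

```text
time_s: 10.0
position: [636.8, 11.0, 46.1]
tool_rot: [0.999, 0.053, -0.003, -0.001]
ft_force: [-0.6, 0.8, -2.9]
opening: 13.8
gripper_force: 30.0
```

```bash
python3 - <<'E'
from h import *
plan([640,10,18],0.105)
c=snap("side","side3");d=snap("scene","scene3")
f=lambda im,x,y:cv2.resize(im[y:y+150,x:x+130,::-1],(400,460),interpolation=cv2.INTER_CUBIC)
cv2.imwrite("pics/s3c.png",np.hstack([f(c["image"],235,120),f(d["image"],230,165)]))
E
```

```text
pos [636.8  11.   46.1] yaw 0.105 F [-0.6  0.8 -2.9] open 13.8 t 10.0
 turn [-0.002  0.007  0.   ]  shift cm [0.31 0.13 2.81]  n 1  per row [0.308 0.133 2.813]
```

View pics/s3c.png

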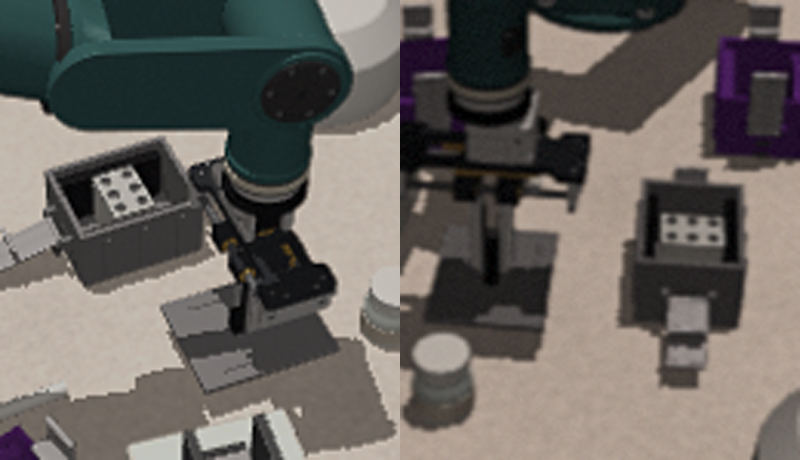

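The lid hangs level over the free bench, the case is open and the block stands in it: (125,190) in the side half, (692,230) in the scene half. Now I'll lower the lid slowly.

Call:
servo_tool --series '[{"offset": [0, 0, 0.8], "delta_rot": [0, 0, 0]}, {"offset": [0, 0, 0.6], "delta_rot": [0, 0, 0]}, {"offset": [0, 0, 0.4], "delta_rot": [0, 0, 0]}, {"offset": [0, 0, 0.4], "delta_rot": [0, 0, 0]}, {"offset": [0, 0, 0.2], "delta_rot": [0, 0, 0]}, {"offset": [0, 0, 0.2], "delta_rot": [0, 0, 0]}, {"offset": [0, 0, 0], "delta_rot": [0, 0, 0]}]'

```text
time_s: 10.8
position: [639.1, 10.1, 23.2]
tool_rot: [0.999, 0.052, -0.0, 0.0]
ft_force: [0.2, -0.3, -3.1]
opening: 13.7
gripper_force: 30.0
```

Call:
servo_tool --series '[{"offset": [0, 0, 0.2], "delta_rot": [0, 0, 0]}, {"offset": [0, 0, 0.1], "delta_rot": [0, 0, 0]}, {"offset": [0, 0, 0], "delta_rot": [0, 0, 0]}]'

```text
time_s: 11.1
position: [639.4, 10.2, 20.5]
tool_rot: [0.999, 0.052, 0.0, 0.0]
ft_force: [-0.3, 0.8, -2.5]
opening: 13.9
gripper_force: 30.0
```

Call:
servo_tool --series '[{"offset": [0, 0, 0.1], "delta_rot": [0, 0, 0]}, {"offset": [0, 0, 0.1], "delta_rot": [0, 0, 0]}, {"offset": [0, 0, 0], "delta_rot": [0, 0, 0]}]'

```text
time_s: 11.4
position: [639.5, 10.1, 20.4]
tool_rot: [0.999, 0.052, 0.0, 0.0]
ft_force: [-3.1, 0.4, 4.8]
opening: 13.5
gripper_force: 30.0
```

Call:
servo_tool --series '[{"offset": [0, 0, 0], "delta_rot": [0, 0, 0]}, {"offset": [0, 0, 0], "delta_rot": [0, 0, 0]}, {"offset": [0, 0, 0], "delta_rot": [0, 0, 0]}, {"offset": [0, 0, -1], "delta_rot": [0, 0, 0]}, {"offset": [0, 0, -2], "delta_rot": [0, 0, 0]}, {"offset": [0, 0, -2], "delta_rot": [0, 0, 0]}, {"offset": [0, 0, -2], "delta_rot": [0, 0, -0.143]}, {"offset": [0, 0, -2], "delta_rot": [0, 0, -0.143]}, {"offset": [0, 0, -2], "delta_rot": [0, 0, -0.143]}, {"offset": [0, 0, -2], "delta_rot": [0, 0, -0.143]}, {"offset": [0, 0, 0], "delta_rot": [0, 0, -0.143]}, {"offset": [0, 0, 0], "delta_rot": [0, 0, -0.143]}, {"offset": [0, 0, 0], "delta_rot": [0, 0, -0.143]}, {"offset": [0, 0, 0], "delta_rot": [0, 0, -0.143]}, {"offset": [0, 0, 0], "delta_rot": [0, 0, -0.143]}, {"offset": [0, 0, 0], "delta_rot": [0, 0, -0.143]}, {"offset": [0, 0, 0], "delta_rot": [0, 0, -0.141]}]' --hand 0.4

```text
time_s: 13.1
position: [639.4, 10.2, 149.3]
tool_rot: [0.667, 0.745, 0.0, 0.0]
ft_force: [1.1, -0.0, -0.2]
opening: 37.7
gripper_force: 0.0
```

Call:
servo_tool --series '[{"offset": [2.8, -1.5, -1], "delta_rot": [0, 0, 0]}, {"offset": [2.8, -1.5, -1], "delta_rot": [0, 0, 0]}, {"offset": [2.8, -1.5, -1], "delta_rot": [0, 0, 0]}, {"offset": [2.8, -1.5, -1], "delta_rot": [0, 0, 0]}, {"offset": [0, 0, 0], "delta_rot": [0, 0, 0]}]' --hand 0.72

```text
time_s: 13.6
position: [567.2, 118.4, 191.8]
tool_rot: [0.667, 0.745, 0.002, 0.001]
ft_force: [-0.3, -1.0, 0.8]
opening: 67.6
gripper_force: 0.0
```

```bash
python3 - <<'E'
from h import *
plan([560,190,120],1.676)
c=snap("wrist","w4")
E
```

```text
pos [567.2 118.4 191.8] yaw 1.68 F [-0.3 -1.   0.8] open 67.6 t 13.6
 turn [ 0.005 -0.001  0.004]  shift cm [7.2  0.04 7.18]  n 3  per row [2.399 0.013 2.393]
```

View pics/w4.png

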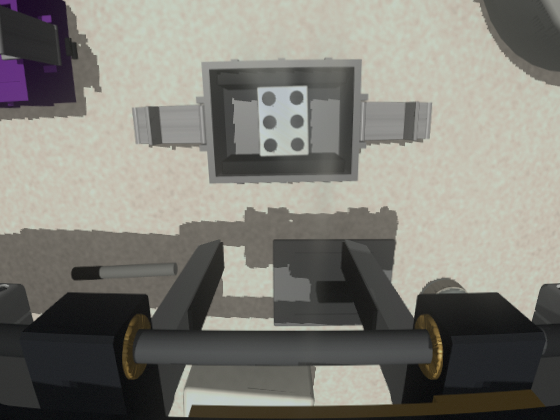

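In the wrist view the case rim corners are (203,63), (360,60), (357,180), (209,182). The block's top corners are (258,87), (307,86), (310,155), (260,156), and both clips are open at (170,125) and (395,122).

```bash
python3 - <<'E'
from h import *
c=load("w4");s=load("scene3");d=load("side3")
for L,z in(([(258,87),(307,86),(310,155),(260,156)],66),([(203,63),(360,60),(357,180),(209,182)],75)):
    P=at_z(c,L,z);print(P.round(1).tolist(),P.mean(0).round(1), [np.arctan2(*(P[b]-P[a])[[1,0]]).round(3) for a,b in((0,1),(3,2))], (np.linalg.norm(P[0]-P[1])).round(1),np.linalg.norm(P[0]-P[3]).round(1))
P=at_z(c,[(258,87),(307,86),(310,155),(260,156)],66).mean(0)
# height check: block top near corners in the side/scene crops vs wrist
for cc,p,n in((s,(230+661/3.077,165+216/3.077),'scene'),(s,(230+724/3.077-130,165+216/3.077),'sc')): print(n,p)
print(proj(s,at_z(c,[(258,87),(307,86),(310,155),(260,156)],66)).round(1).tolist(), proj(d,at_z(c,[(258,87),(307,86),(310,155),(260,156)],66)).round(1).tolist())
plan([P[0],P[1],110],1.676)
E
```

```text
[[536.0, 215.9, 66.0], [577.6, 221.3, 66.0], [587.7, 162.9, 66.0], [543.3, 157.1, 66.0]] [561.1 189.3  66. ] [np.float64(0.13), np.float64(0.129)] 42.0 59.2
[[489.8, 229.6, 75.0], [617.8, 246.2, 75.0], [631.3, 146.6, 75.0], [500.8, 130.5, 75.0]] [559.9 188.2  75. ] [np.float64(0.129), np.float64(0.122)] 129.1 99.7
scene (444.8196295092623, 235.1982450438739)
sc (335.29411764705884, 235.1982450438739)
[[334.4, 235.5], [334.5, 244.2], [314.4, 243.5], [314.8, 234.2]] [[265.2, 178.0], [277.5, 174.2], [285.7, 186.6], [272.4, 190.8]]
pos [567.8 116.6 190.6] yaw 1.679 F [0.3 0.8 0.1] open 67.5 t 13.65
 turn [0.004 0.    0.003]  shift cm [7.3  0.1  8.06]  n 3  per row [2.433 0.033 2.688]
```

Call:
servo_tool --series '[{"offset": [2.43, 0.03, 1.3], "delta_rot": [0, 0, -0.012]}, {"offset": [2.43, 0.03, 1.3], "delta_rot": [0, 0, 0]}, {"offset": [2.43, 0.03, 1.3], "delta_rot": [0, 0, 0]}, {"offset": [0, 0, 0], "delta_rot": [0, 0, 0]}, {"offset": [0, 0, 2.4], "delta_rot": [0, 0, 0]}, {"offset": [0, 0, 2.4], "delta_rot": [0, 0, 0]}, {"offset": [0, 0, 1.2], "delta_rot": [0, 0, 0]}, {"offset": [0, 0, 0], "delta_rot": [0, 0, 0]}]'

```text
time_s: 14.45
position: [559.6, 186.3, 87.2]
tool_rot: [0.665, 0.747, -0.002, -0.001]
ft_force: [-0.5, -0.4, 0.4]
opening: 67.7
gripper_force: 0.0
```

```bash
python3 - <<'E'
from h import *
plan([561,189.5,22],1.69)
E
```

```text
pos [559.6 186.3  87.2] yaw 1.686 F [-0.5 -0.4  0.4] open 67.7 t 14.45
 turn [-0.004  0.001 -0.004]  shift cm [0.31 0.18 6.52]  n 2  per row [0.153 0.088 3.262]
```

Call:
servo_tool --series '[{"offset": [0.25, 0.1, 1], "delta_rot": [0, 0, 0]}, {"offset": [0, 0, 1.5], "delta_rot": [0, 0, 0]}, {"offset": [0, 0, 1.5], "delta_rot": [0, 0, 0]}, {"offset": [0, 0, 1.5], "delta_rot": [0, 0, 0]}, {"offset": [0, 0, 1], "delta_rot": [0, 0, 0]}, {"offset": [0, 0, 0], "delta_rot": [0, 0, 0]}]'

```text
time_s: 15.05
position: [559.5, 190.0, 21.7]
tool_rot: [0.665, 0.747, -0.002, -0.001]
ft_force: [-0.2, 0.3, 0.2]
opening: 67.7
gripper_force: 0.0
```

Call:
servo_tool --series '[{"offset": [0, 0, 0], "delta_rot": [0, 0, 0]}, {"offset": [0, 0, 0], "delta_rot": [0, 0, 0]}, {"offset": [0, 0, 0], "delta_rot": [0, 0, 0]}, {"offset": [0, 0, 0], "delta_rot": [0, 0, 0]}, {"offset": [0, 0, 0], "delta_rot": [0, 0, 0]}]' --hand 0 --grip_force 35

```text
time_s: 15.55
position: [561.2, 190.5, 25.4]
tool_rot: [0.665, 0.747, 0.0, 0.0]
ft_force: [-3.0, 0.5, 3.8]
opening: 44.1
gripper_force: 34.9
```

Call:
servo_tool --series '[{"offset": [0, 0, -1], "delta_rot": [0, 0, 0]}, {"offset": [0, 0, -2], "delta_rot": [0, 0, 0]}, {"offset": [0, 0, -2.5], "delta_rot": [0, 0, 0]}, {"offset": [0, 0, -2.5], "delta_rot": [0, 0, 0]}, {"offset": [0, 0, -2], "delta_rot": [0, 0, 0]}, {"offset": [0, 0, 0], "delta_rot": [0, 0, 0.12]}, {"offset": [-3, -1.1, 0], "delta_rot": [0, 0, 0]}, {"offset": [-3.7, -1.25, 0], "delta_rot": [0, 0, 0]}, {"offset": [-3.7, -1.25, 0], "delta_rot": [0, 0, 0]}, {"offset": [-3.7, -1.25, 0], "delta_rot": [0, 0, 0]}, {"offset": [-3.7, -1.25, 0], "delta_rot": [0, 0, 0]}, {"offset": [0, 0, 0], "delta_rot": [0, 0, 0]}, {"offset": [0, 0, 2], "delta_rot": [0, 0, 0]}, {"offset": [0, 0, 2.5], "delta_rot": [0, 0, 0]}, {"offset": [0, 0, 2.5], "delta_rot": [0, 0, 0]}, {"offset": [0, 0, 1.5], "delta_rot": [0, 0, 0]}, {"offset": [0, 0, 0], "delta_rot": [0, 0, 0]}]'

```text
time_s: 17.25
position: [496.9, 13.3, 36.0]
tool_rot: [0.708, 0.706, -0.002, -0.003]
ft_force: [-1.1, 0.2, -5.9]
opening: 44.1
gripper_force: 34.9
```

```bash
python3 - <<'E'
from h import *
plan([500,12,18],1.571)
E
```

```text
pos [496.9  13.3  36. ] yaw 1.568 F [-1.1  0.2 -5.9] open 44.1 t 17.25
 turn [-0.007 -0.001 -0.003]  shift cm [-0.13  0.31  1.8 ]  n 1  per row [-0.129  0.31   1.797]
```

Call:
servo_tool --series '[{"offset": [0, 0, 0.5], "delta_rot": [0, 0, 0]}, {"offset": [0, 0, 0.3], "delta_rot": [0, 0, 0]}, {"offset": [0, 0, 0.2], "delta_rot": [0, 0, 0]}, {"offset": [0, 0, 0.2], "delta_rot": [0, 0, 0]}, {"offset": [0, 0, 0], "delta_rot": [0, 0, 0]}]'

```text
time_s: 17.75
position: [499.8, 12.6, 27.6]
tool_rot: [0.708, 0.706, 0.0, 0.0]
ft_force: [-0.7, -0.4, -4.3]
opening: 43.5
gripper_force: 34.9
```

Call:
servo_tool --series '[{"offset": [0, 0, 0.3], "delta_rot": [0, 0, 0]}, {"offset": [0, 0, 0.2], "delta_rot": [0, 0, 0]}, {"offset": [0, 0, 0.1], "delta_rot": [0, 0, 0]}, {"offset": [0, 0, 0], "delta_rot": [0, 0, 0]}]'

```text
time_s: 18.15
position: [499.5, 12.6, 21.2]
tool_rot: [0.708, 0.706, -0.0, -0.0]
ft_force: [0.1, 0.3, -4.6]
opening: 44.1
gripper_force: 34.9
```

Call:
servo_tool --series '[{"offset": [0, 0, 0.15], "delta_rot": [0, 0, 0]}, {"offset": [0, 0, 0.1], "delta_rot": [0, 0, 0]}, {"offset": [0, 0, 0.1], "delta_rot": [0, 0, 0]}, {"offset": [0, 0, 0], "delta_rot": [0, 0, 0]}]'

```text
time_s: 18.55
position: [499.9, 12.5, 19.3]
tool_rot: [0.708, 0.706, 0.0, 0.0]
ft_force: [-3.1, -0.7, 4.7]
opening: 43.8
gripper_force: 34.9
```

Call:
servo_tool --series '[{"offset": [0, 0, 0], "delta_rot": [0, 0, 0]}, {"offset": [0, 0, 0], "delta_rot": [0, 0, 0]}, {"offset": [0, 0, 0], "delta_rot": [0, 0, 0]}, {"offset": [0, 0, -1], "delta_rot": [0, 0, 0]}, {"offset": [0, 0, -2], "delta_rot": [0, 0, 0]}, {"offset": [0, 0, -3], "delta_rot": [0, 0, 0]}, {"offset": [0, 0, -3], "delta_rot": [0, 0, 0]}, {"offset": [0, 0, -2], "delta_rot": [0, 0, 0.143]}, {"offset": [0, 0, 0], "delta_rot": [0, 0, 0.143]}, {"offset": [0, 0, 0], "delta_rot": [0, 0, 0.143]}, {"offset": [0, 0, 0], "delta_rot": [0, 0, 0.143]}, {"offset": [0, 0, 0], "delta_rot": [0, 0, 0.143]}, {"offset": [0, 0, 0], "delta_rot": [0, 0, 0.143]}, {"offset": [0, 0, 0], "delta_rot": [0, 0, 0.143]}, {"offset": [0, 0, 0], "delta_rot": [0, 0, 0.143]}, {"offset": [0, 0, 0], "delta_rot": [0, 0, 0.143]}, {"offset": [0, 0, 0], "delta_rot": [0, 0, 0.143]}, {"offset": [0, 0, 0], "delta_rot": [0, 0, 0.141]}, {"offset": [0, 0, 0], "delta_rot": [0, 0, 0]}]' --hand 0.6

```text
time_s: 20.45
position: [500.0, 12.5, 128.7]
tool_rot: [1.0, -0.001, 0.001, 0.0]
ft_force: [-0.4, -0.4, 0.0]
opening: 56.1
gripper_force: 0.0
```

Call:
servo_tool --series '[{"offset": [0, 0, 0], "delta_rot": [0, 0, 0]}, {"offset": [0, 0, 0], "delta_rot": [0, 0, 0]}, {"offset": [0, 0, 0], "delta_rot": [0, 0, 0]}]' --hand 0.92

```text
time_s: 20.75
position: [499.7, 12.6, 128.1]
tool_rot: [1.0, -0.001, 0.0, 0.0]
ft_force: [-0.3, -0.5, 0.3]
opening: 76.9
gripper_force: 0.0
```

```bash
python3 - <<'E'
from h import *
plan([499.7,12.5,24],0)
E
```

```text
pos [499.7  12.6 128.1] yaw -0.002 F [-0.3 -0.5  0.3] open 76.9 t 20.75
 turn [ 0.    -0.    -0.002]  shift cm [-0.000e+00  1.000e-02  1.041e+01]  n 3  per row [-1.000e-03  3.000e-03  3.469e+00]
```

Call:
servo_tool --series '[{"offset": [0, 0, 1], "delta_rot": [0, 0, 0]}, {"offset": [0, 0, 1.5], "delta_rot": [0, 0, 0]}, {"offset": [0, 0, 2], "delta_rot": [0, 0, 0]}, {"offset": [0, 0, 2], "delta_rot": [0, 0, 0]}, {"offset": [0, 0, 2], "delta_rot": [0, 0, 0]}, {"offset": [0, 0, 1.9], "delta_rot": [0, 0, 0]}, {"offset": [0, 0, 0], "delta_rot": [0, 0, 0]}]'

```text
time_s: 21.45
position: [496.6, 12.9, 20.2]
tool_rot: [1.0, -0.001, -0.004, -0.0]
ft_force: [0.2, 0.8, -0.3]
opening: 86.1
gripper_force: 0.0
```

Call:
servo_tool --series '[{"offset": [0, 0, 0], "delta_rot": [0, 0, 0]}, {"offset": [0, 0, 0], "delta_rot": [0, 0, 0]}, {"offset": [0, 0, 0], "delta_rot": [0, 0, 0]}, {"offset": [0, 0, 0], "delta_rot": [0, 0, 0]}, {"offset": [0, 0, 0], "delta_rot": [0, 0, 0]}]' --hand 0 --grip_force 35

```text
time_s: 21.95
position: [500.5, 12.4, 25.1]
tool_rot: [1.0, -0.002, 0.001, 0.0]
ft_force: [-0.4, -0.3, 3.7]
opening: 59.7
gripper_force: 35.0
```

Call:
servo_tool --series '[{"offset": [0, 0, -1], "delta_rot": [0, 0, 0]}, {"offset": [0, 0, -2], "delta_rot": [0, 0, 0]}, {"offset": [0, 0, -3], "delta_rot": [0, 0, 0]}, {"offset": [0, 0, -3], "delta_rot": [0, 0, 0]}, {"offset": [0, 0, -3], "delta_rot": [0, 0, 0]}, {"offset": [0, 0, -2.5], "delta_rot": [0, 0, 0]}, {"offset": [0, 0, -1], "delta_rot": [0, 0, 0]}, {"offset": [-0.33, 2.4, 0], "delta_rot": [0, 0, 0]}, {"offset": [-0.33, 3.2, 0], "delta_rot": [0, 0, 0]}, {"offset": [-0.33, 3.2, 0], "delta_rot": [0, 0, 0]}, {"offset": [-0.33, 3.2, 0], "delta_rot": [0, 0, 0]}, {"offset": [-0.33, 3.2, 0], "delta_rot": [0, 0, 0]}, {"offset": [-0.33, 3.2, 0], "delta_rot": [0, 0, 0]}, {"offset": [0, 0, 0], "delta_rot": [0, 0, 0]}, {"offset": [0, 0, 0], "delta_rot": [0, 0, 0]}]'

```text
time_s: 23.45
position: [478.3, -171.3, 177.3]
tool_rot: [1.0, -0.002, -0.002, -0.001]
ft_force: [0.6, 0.9, -4.5]
opening: 59.9
gripper_force: 35.0
```

```bash
python3 - <<'E'
from h import *
plan([554,-176,180],0)
c=snap("wrist","w5")
im=c["image"]
print(proj(c,[[554+a*75,-176+b*70,70] for a,b in((1,1),(1,-1),(-1,1),(-1,-1))]).round().tolist())
cv2.imwrite("pics/w5.png",cv2.resize(im[:,:,::-1],(800,600),interpolation=cv2.INTER_CUBIC))
E
```

```text
pos [ 478.3 -171.3  177.3] yaw -0.005 F [ 0.6  0.9 -4.5] open 59.9 t 23.45
 turn [-0.002  0.003 -0.005]  shift cm [ 7.57  0.47 -0.27]  n 2  per row [ 3.784  0.233 -0.137]
[[197.0, 19.0], [377.0, 18.0], [208.0, 205.0], [367.0, 204.0]]
```

View pics/w5.png

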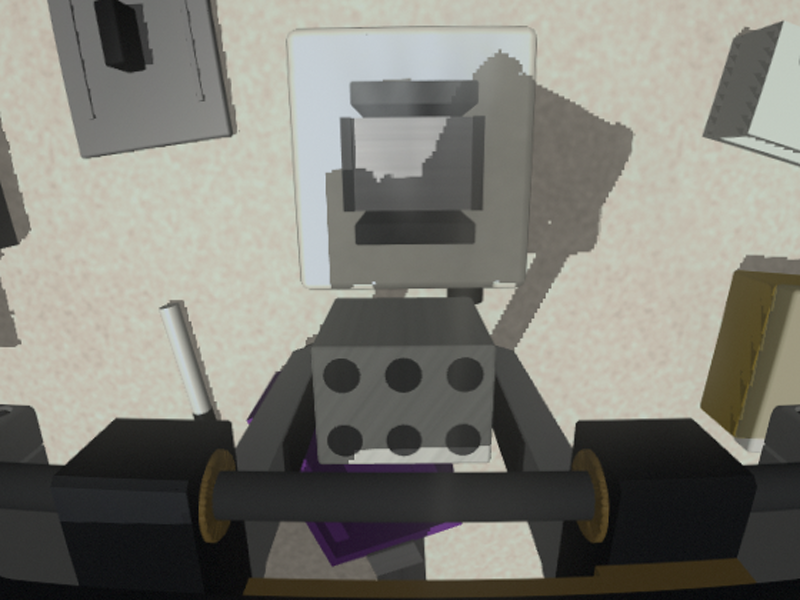

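The wrist view shows the seat between the plates (bases at rows 117 and 211) and the stops (inner edges at columns 355 and 471), with centre about (413,164). The held block's top corners are (313,347), (493,345), (491,463) and (317,463), all in 1.43x pixels.

```bash
python3 - <<'E'
from h import *
c=load("w5");k=lambda L:[((u+.5)/1.42857-.5,(v+.5)/1.42857-.5) for u,v in L]
P=at_z(c,k([(357,117),(473,117),(473,211),(356,211)]),70);print("seat",P[:,:2].round(1).tolist(),P.mean(0).round(1))
T=at_z(c,k([(350,82),(478,82),(475,244),(356,244)]),132);print("plate tops",T[:,:2].round(1).tolist(),T.mean(0).round(1))
H=at_z(c,k([(288,28),(537,28),(526,289),(302,289)]),70);print("heater",H[:,:2].round(1).tolist(),H.mean(0).round(1))
S=at_z(c,k([(341,164),(355,164),(471,164),(484,164)]),75);print("stops",S[:,:2].round(1).tolist())
z=env.observe()["position"][2]+36
B=at_z(c,k([(313,347),(493,345),(491,463),(317,463)]),z);print("block",B[:,:2].round(1).tolist(),B.mean(0).round(1))
print(env.observe()["position"],c["origin"])
E
```

```text
seat [[581.0, -145.9], [580.7, -210.9], [528.2, -212.4], [528.4, -143.9]] [ 554.6 -178.3   70. ]
plate tops [[590.2, -149.0], [590.0, -204.5], [518.9, -205.2], [519.1, -149.7]] [ 554.5 -177.1  132. ]
heater [[628.4, -109.2], [627.9, -244.9], [480.8, -246.5], [481.3, -109.4]] [ 554.6 -177.5   70. ]
stops [[555.3, -136.7], [555.2, -144.6], [555.0, -209.8], [555.0, -217.2]]
block [[499.8, -143.4], [500.3, -200.2], [457.1, -201.7], [457.3, -142.2]] [ 478.6 -171.9  213.6]
[ 478.60117019 -170.72785156  177.58816538] [ 556.00955904 -172.58791742  356.30986246]
```

Call:
servo_tool --series '[{"offset": [0, 0, -1], "delta_rot": [0, 0, 0]}, {"offset": [1.5, 0.15, 0], "delta_rot": [0, 0, -0.004]}, {"offset": [2.3, 0.15, 0], "delta_rot": [0, 0, 0]}, {"offset": [2.3, 0.15, 0], "delta_rot": [0, 0, 0]}, {"offset": [1.5, 0.12, 0], "delta_rot": [0, 0, 0]}, {"offset": [0, 0, 0], "delta_rot": [0, 0, 0]}, {"offset": [0, 0, 0], "delta_rot": [0, 0, 0]}, {"offset": [0, 0, 1], "delta_rot": [0, 0, 0]}, {"offset": [0, 0, 0.8], "delta_rot": [0, 0, 0]}, {"offset": [0, 0, 0], "delta_rot": [0, 0, 0]}, {"offset": [0, 0, 0], "delta_rot": [0, 0, 0]}]'

```text
time_s: 24.6
position: [554.6, -176.9, 170.3]
tool_rot: [1.0, 0.0, -0.001, -0.0]
ft_force: [-0.3, -0.0, -4.8]
opening: 60.1
gripper_force: 35.0
```

```bash
python3 - <<'E'
from h import *
plan([554.6,-176.6,94],0)
c=snap("side","side6");d=snap("scene","scene6");w=snap("wrist","w6")
f=lambda im,x,y:cv2.resize(im[y:y+80,x:x+80,::-1],(400,400),interpolation=cv2.INTER_CUBIC)
cv2.imwrite("pics/s6c.png",np.hstack([f(c["image"],270,230),f(d["image"],170,180)]))
E
```

```text
pos [ 554.6 -176.9  170.3] yaw 0.001 F [-0.3 -0.  -4.8] open 60.1 t 24.6
 turn [-0.     0.001  0.001]  shift cm [ 0.   -0.03  7.63]  n 2  per row [ 0.    -0.015  3.816]
```

View pics/s6c.png

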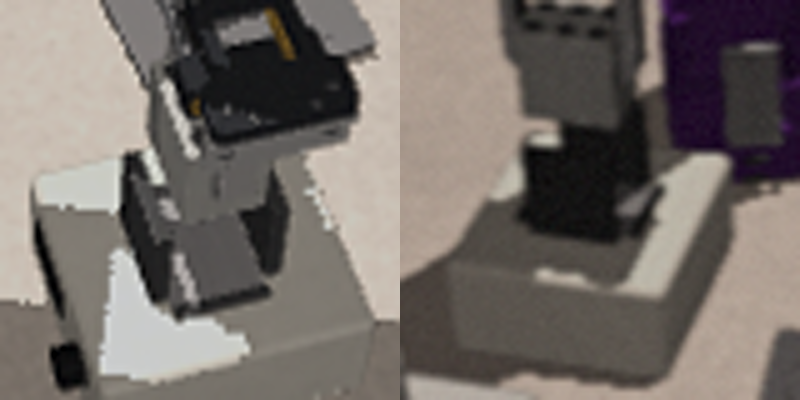

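The block's underside hangs just above the plate tops and is centred between them, at (215,215) in the side half and (570,120) in the scene half. I'll lower it step by step, watching the force.

Call:
servo_tool --series '[{"offset": [0, 0, 0.8], "delta_rot": [0, 0, 0]}, {"offset": [0, 0, 0.8], "delta_rot": [0, 0, 0]}, {"offset": [0, 0, 0.8], "delta_rot": [0, 0, 0]}, {"offset": [0, 0, 0], "delta_rot": [0, 0, 0]}]'

```text
time_s: 25.15
position: [554.1, -176.5, 144.5]
tool_rot: [1.0, 0.0, -0.002, -0.001]
ft_force: [-0.2, -0.0, -4.8]
opening: 59.9
gripper_force: 35.0
```

Call:
servo_tool --series '[{"offset": [0, 0, 0.8], "delta_rot": [0, 0, 0]}, {"offset": [0, 0, 0.8], "delta_rot": [0, 0, 0]}, {"offset": [0, 0, 0.8], "delta_rot": [0, 0, 0]}, {"offset": [0, 0, 0.7], "delta_rot": [0, 0, 0]}, {"offset": [0, 0, 0.5], "delta_rot": [0, 0, 0]}, {"offset": [0, 0, 0.4], "delta_rot": [0, 0, 0]}, {"offset": [0, 0, 0], "delta_rot": [0, 0, 0]}]'

```text
time_s: 25.85
position: [554.9, -176.9, 106.2]
tool_rot: [1.0, 0.0, -0.001, -0.0]
ft_force: [0.6, 0.2, -4.4]
opening: 60.0
gripper_force: 35.0
```

Call:
servo_tool --series '[{"offset": [0, 0, 0.4], "delta_rot": [0, 0, 0]}, {"offset": [0, 0, 0.3], "delta_rot": [0, 0, 0]}, {"offset": [0, 0, 0.2], "delta_rot": [0, 0, 0]}, {"offset": [0, 0, 0], "delta_rot": [0, 0, 0]}]'

```text
time_s: 26.25
position: [555.1, -177.0, 97.6]
tool_rot: [1.0, 0.0, -0.0, -0.0]
ft_force: [1.0, 0.0, -4.1]
opening: 59.6
gripper_force: 35.0
```

Call:
servo_tool --series '[{"offset": [0, 0, 0.15], "delta_rot": [0, 0, 0]}, {"offset": [0, 0, 0.1], "delta_rot": [0, 0, 0]}, {"offset": [0, 0, 0], "delta_rot": [0, 0, 0]}]'

```text
time_s: 26.55
position: [555.2, -177.1, 95.4]
tool_rot: [1.0, 0.0, -0.0, 0.0]
ft_force: [-0.7, 0.4, -5.0]
opening: 59.9
gripper_force: 35.0
```

Call:
servo_tool --series '[{"offset": [0, 0, 0.1], "delta_rot": [0, 0, 0]}, {"offset": [0, 0, 0.1], "delta_rot": [0, 0, 0]}, {"offset": [0, 0, 0], "delta_rot": [0, 0, 0]}]'

```text
time_s: 26.85
position: [555.4, -177.1, 95.2]
tool_rot: [1.0, 0.0, 0.0, 0.0]
ft_force: [-4.5, 2.4, 5.2]
opening: 59.5
gripper_force: 35.0
```

Call:
servo_tool --series '[{"offset": [0, 0, 0], "delta_rot": [0, 0, 0]}, {"offset": [0, 0, 0], "delta_rot": [0, 0, 0]}, {"offset": [0, 0, 0], "delta_rot": [0, 0, 0]}, {"offset": [0, 0, 0], "delta_rot": [0, 0, 0]}, {"offset": [0, 0, -1], "delta_rot": [0, 0, 0]}, {"offset": [0, 0, -2], "delta_rot": [0, 0, 0]}, {"offset": [0, 0, -3], "delta_rot": [0, 0, 0]}, {"offset": [0, 0, -3], "delta_rot": [0, 0, 0]}, {"offset": [-2, 0, -3], "delta_rot": [0, 0, 0]}, {"offset": [-3, 0, -2], "delta_rot": [0, 0, 0]}, {"offset": [-3, 0, 0], "delta_rot": [0, 0, 0]}, {"offset": [0, 0, 0], "delta_rot": [0, 0, 0]}]' --hand 0.85

```text
time_s: 28.05
position: [473.6, -177.3, 236.1]
tool_rot: [1.0, -0.0, 0.002, 0.001]
ft_force: [-0.8, 0.3, 0.1]
opening: 79.6
gripper_force: 0.0
```

```bash
python3 - <<'E'
from h import *
c=snap("wrist","w7");o=env.observe();print(o["position"].round(1),o["ft_force"].round(1),o["opening"])
# predicted block top corners when seated (z=130) -> compare with bright top blob
P=[[554.6+a*22,-177.3+b*30,130] for a,b in((1,1),(1,-1),(-1,-1),(-1,1))]
q=proj(c,P);print(q.round(1).tolist())
g=cv2.cvtColor(c["image"],cv2.COLOR_RGB2GRAY)
x0,y0=q.min(0).astype(int)-14;x1,y1=q.max(0).astype(int)+14
y0=max(y0,0);x0=max(x0,0)
print(x0,y0);
for r in range(y0,y1,4):print(r,' '.join(f"{v:3d}" for v in g[r,x0:x1:4]))
E
```

```text
[ 474.8 -177.3  235.1] [ 0.1 -0.2 -0.8] 79.87514010687555
[[243.9, 81.9], [318.9, 81.9], [317.7, 137.5], [245.3, 137.5]]
229 67
67 194 195 193 192 145 114 116 117 113 109 108 109 112 111 107  99  92  87  85  89  94  99 124 127 181 126
71 195 195 193 192 163 113 117 117 115 111 109 110 111 110 107 100  90  86  87  88  95  98 121 125 126 125
75 194 195 194 194 178 108 112 114 112 109 106 107 107 105 103  93  83  78  76  80  85  91 121 122 123 123
79 194 195 194 192 192 126  98 102 103 102 100  98  97  97  93  83  71  63  62  66  73 114 122 123 120 120
83 195 194 194 141 165 156 152 156 158 161 165 165 167 165 168 171 177 177 173 176 174 166 108  87 120 119
87 195 194 195  93 176 191 185 161 186 185 183 183 181 140 174 183 186 188 188 125 143 108 105  81 120 119
91 195 194 195  91 174 192 104 108 112 184 184 182 108 105 105 183 186 187  86  86  81  97 105  82 118 118
95 195 195 195  91 169 141 102 106 110 184 184 172 108 105 104 146 184 188  85  85  73  82 105  79 117 117
99 196 195 194  91 168 192 100 101 107 185 183 183 106 105 104 182 185 187 103  82  73 104 104  77 115 116
103 195 1
[... 586 characters left out ...]
 101 100 142 183 103  63  63  67  83  98  72 115 115
127 195 195 195  91  91 105  64  64  67 102 107 109  85  99  99 141 178 103  62  64  66  87  99  72 115 114
131 195 194 195 112  89 103  80  61  73 104 104 108 100  91 120 179 171 101  96  65  76 100  94  73 115 115
135 195 195 196 118  88 104 102 104 103 103 104 105 106 108 106 106 101 101 100  96  97  98  89  77 115 115
139 195 195 195 192 192 118  65  56  56  56  59  64  71  75  76  72  67  63  59  59  62 114 114 116 115 115
143 195 195 195 194 194  62  60  59  59  59  61  66  70  74  75  73  70  65  63  62  66  68 114 116 115 115
147 196 195 195 194 194  62  59  59  58  58  61  64  66  69  72  71  68  64  63  63  66  68 117 116 116 116
```

The picture's pixel values match the predicted outline of the seated block, with its top at z = 130 and centred. The clips are open, the lid lies flat and the hand is clear.

```bash
python3 -c "
from bench import env
print(env.hand_in())"
```

```text
the job is handed in; nothing more can be done
None
```

I handed the job in at about 28 s, well under the 72 s limit. Both clips stayed open, the lid is flat on the bench with its handle up, and the block is fully down between the heater's plates; the hand-in call returned no verdict.

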